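# Point out the terminal with the missing bolt and log it

## Task

One of the five square terminals on the power board has no bolt in it: point it out by bringing the fingertips to about 3 cm above its bare hole, and stay there for two seconds, touching nothing on the board and not going down low over any bolted terminal. Then log the fault: press the larger of the two push buttons fully down with the fingertips, let it spring back and move clear. Leave the smaller button and all the loose things as they are; nothing is to be picked up.

Things in the scene. Friction and masses are not known exactly. Their poses are not given: they have to be found in the camera images.
- board: Power board in its test fixture: fixed aluminium plate 260 (x) by 300 mm (y), 20 mm thick, with a teal circuit board on it, its top 23 mm above the table; black chips, two bright busbars, a bright post up to 63 mm. Origin: centre of the underside, z up. Five square terminals, in an order that changes: one at the centre, four near the corners (65 mm off in x, 75 mm in y)
- bare_terminal_top (a point): The empty terminal: a square tin-plated pad, 40 x 40 mm, with a bare dark round hole of 10 mm and no bolt. This point is the centre of the hole's mouth, level with the pad's top face, 33 mm above the table; z up
- bare_terminal: The same empty terminal as a body; origin at the centre of its underside, 6 mm below its top face
- large_button_top (a point): Centre of the top face of the larger push button: plain grey plastic, 42 mm across, in a round black collar on a fixed grey box 74 x 74 x 40 mm to the robot's right of the board. It goes straight down when pressed and springs back
- large_button (a joint): Travel of the larger button in m: 0 released, 0.007 fully down, which takes about 5 N
- small_button_top (a point): Centre of the top face of the smaller push button: 20 mm across, same grey plastic, on a box like the other's. The two boxes may stand in either order. Not to be pressed
- small_button (a joint): Travel of the smaller button in m: 0 released, 0.005 fully down
- terminal1: A bolted terminal: the same 40 x 40 x 6 mm pad, with a black round bolt head 26 mm across on a steel washer, standing 17 mm above it. Origin at the centre of the pad's underside
- terminal1_top (a point): Centre of the top face of that pad (under its bolt head), 6 mm above its origin
- terminal2: A bolted terminal: the same 40 x 40 x 6 mm pad, with a black round bolt head 26 mm across on a steel washer, standing 17 mm above it. Origin at the centre of the pad's underside
- terminal2_top (a point): Centre of the top face of that pad (under its bolt head), 6 mm above its origin
- terminal3: A bolted terminal: the same 40 x 40 x 6 mm pad, with a black round bolt head 26 mm across on a steel washer, standing 17 mm above it. Origin at the centre of the pad's underside
- terminal3_top (a point): Centre of the top face of that pad (under its bolt head), 6 mm above its origin
- terminal4: A bolted terminal: the same 40 x 40 x 6 mm pad, with a black round bolt head 26 mm across on a steel washer, standing 17 mm above it. Origin at the centre of the pad's underside
- terminal4_top (a point): Centre of the top face of that pad (under its bolt head), 6 mm above its origin
- spare_bolt: Loose black bolt standing head down on the board, between terminals, head 26 mm wide and shank 9 mm, 40 mm tall; origin at its underside. Bystander
- standoff: Loose bright steel sleeve standing on the board, between terminals, 17 mm wide, 32 mm tall; origin at its underside. Bystander
- screwdriver: Loose screwdriver lying on the table to the right of the button boxes. Bystander
- jar: Loose grey jar with a white cap, 60 mm wide, 70 mm tall, to the left of the board. Bystander
- heatsink: Loose finned aluminium heat sink, 60 x 70 x 30 mm, to the left of the board. Bystander
- collar: Loose steel ring, 44 mm wide, 16 mm tall, on the robot's side of the button boxes. Bystander

How it is judged:
By the outcome, as a careful person would: the job done as asked, in the order asked, and still so for the second after the job is handed in, with the robot touching nothing.
It also fails if it takes over 42 s, if anything falls off the work surface, if the arm or the gripper's body presses on something with over 40 N, if the wrist force passes 120 N, or if a joint passes its speed limit or range.

## Robot

A 6-joint arm with a two-finger parallel gripper is mounted at the origin on the work surface. World frame = base frame: x ahead of the robot, y to its left, z up, the work surface at z = 0. Lengths are in mm, angles in rad, forces in N, time in s.
With the tool pointing down it reaches from about 400 to 825 mm from the base axis. Payload 7 kg.
Tool frame: the origin (TCP) lies at the very end of the fingers, on their centre line; the grasp point (between the pads) lies 19 mm behind it; z points along the fingers, y is the direction in which the jaws open and shut (so a half turn about z gives the same grasp; the last joint's range is limited). The gripper opens to 88 mm and grips with 3 to 60 N. Pads are 19 mm wide; open, the fingers measure 130 mm over their backs; the gripper's body (78 mm by 193 mm) begins 47 mm behind the grasp point.
Start: joints at [-0.93, 0.359, 0.012, 0, -1.224, -0.288], TCP at [233.203, -633.413, 226.561] pointing down, gripper open.
Joint ranges: [-3.07, 3.07], [-1.43, 2.12], [-1.02, 1.25], [-3.03, 1.67], [-3.05, -0], [-3.03, 3.03]. Speed limits (rad/s): [2.39, 2.39, 3.01, 3.14, 3.14, 3.14].

## Interface

Orientations are given as a unit quaternion [x, y, z, w].
In Python, from plant import bot gives the robot as it stands. Calls block until the motion is done:
- bot.move_ptp(position, orientation): joint-space move of the TCP to a pose.
- bot.line_to(position, velocity=150, ori=None): straight line of the TCP; ori=None keeps the orientation; velocity is the mean speed in mm/s.
- bot.move_joints(angles): joint-space move.
- bot.move_gripper(opening, force=None): finger opening in mm; force is the grip in N (None keeps the last); returns when the fingers have stopped.
- bot.pause(seconds).
- bot.solve_ik(position, orientation): joint angles nearest the present ones, or None.
- bot.read_state(): the state.
- bot.camera(name): name is "scene" or "top" or "wrist"; returns the picture (384x512x3 uint8, red, green, blue); there is no depth.
- bot.get_calibration(name): a dict with "fx", "fy", "cx", "cy" (pixels), "view" (4x4, takes a point from world to camera coordinates); the wrist camera has in their place "T_tool_cam" (4x4, takes a point from camera to tool coordinates, whose origin is the TCP and whose axes are the flange's). Camera axes: x right, y up, looking along -z (the intrinsics and any distortion apply to the point x, -y, -z); pixel columns grow to the right and rows downward; lengths in mm; the calibration is good to about 2 mm. A picture is of the moment at which its call begins: read the wrist's pose just before it. get_calibration takes no time and is no camera call.
A pose or a line that the arm cannot do raises bot.Unreachable and nothing moves.
- bot.close_job(): hands the job in, once; it reports no verdict.
The state is a dict: "t": time; "joint_pos": joint angles; "qvel": joint speeds; "tau": joint torques, N m; "tcp_pos": TCP position; "eef_rot": TCP orientation; "contact_force": force on the tool from outside, world axes, zero at the start; "moment": the same for the moment, N m; "width": finger opening in mm.
Only numpy, scipy, OpenCV 4.12 (cv2) and the standard library are available. Lean on these libraries where they do the work, as an engineer would, in place of code of your own. Each camera call takes 0.05 s, during which the arm holds its last target.

## Working session

There is one attempt and no reset: what is moved stays moved. The work goes in short steps, each a Python script; the robot and the scene stay as the last script left them, time stands still between calls to the robot, and variables do not carry over. Pictures are saved under pics/ and viewed, and the job is handed in when it is done.

```bash
ls; mkdir -p pics; python3 - <<'E'
from plant import bot
import cv2,numpy as np
np.set_printoptions(precision=4,suppress=True)
s=bot.read_state();print(s['t'],s['tcp_pos'],s['eef_rot'],s['width'],s['contact_force'])
for n in ("scene","top","wrist"):
    cv2.imwrite(f"pics/{n}0.png",bot.camera(n)[:,:,::-1]); print(n,bot.get_calibration(n))
E
```

```text
pics
0.0 [ 233.0163 -632.9672  225.6199] [-0.1754  0.9845  0.0008 -0.0002] 88.24296337232732 [-0.21   -0.1591 -0.3185]
scene {'fx': 364.5438786696622, 'fy': 364.5438786696622, 'cx': 257.83820707831205, 'cy': 182.05254098293796, 'view': array([[   -0.0496,     0.9988,    -0.001 ,     2.7646],
       [   -0.788 ,    -0.0385,     0.6145,   332.7461],
       [    0.6137,     0.0313,     0.7889, -1294.5094],
       [    0.    ,     0.    ,     0.    ,     1.    ]])}
top {'fx': 486.5911167330257, 'fy': 486.5911167330257, 'cx': 261.48596437555636, 'cy': 199.09110691155755, 'view': array([[   -0.0174,    -0.9997,     0.0178,    -9.2833],
       [    0.9827,    -0.0138,     0.1847,  -508.3154],
       [   -0.1844,     0.0207,     0.9826, -1397.3127],
       [    0.    ,     0.    ,     0.    ,     1.    ]])}
wrist {'fx': 316.6884725272569, 'fy': 316.6884725272569, 'cx': 256.7927245360196, 'cy': 193.4407267057063, 'T_tool_cam': array([[  -0.0001,    0.9592,    0.2826,   75.3298],
       [   1.    ,    0.0002,   -0.0004,    0.0758],
       [  -0.0005,    0.2826,   -0.9592, -158.0829],
       [   0.    ,    0.    ,    0.    ,    1.    ]])}
```

View pics/scene0.png

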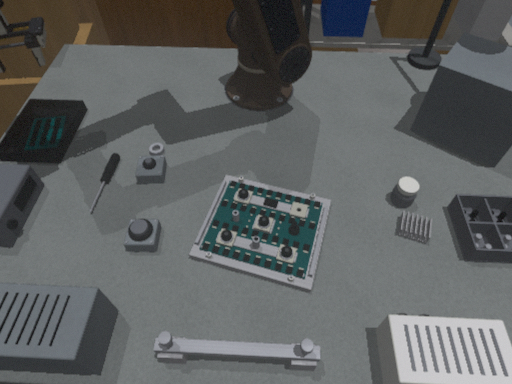

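View pics/top0.png

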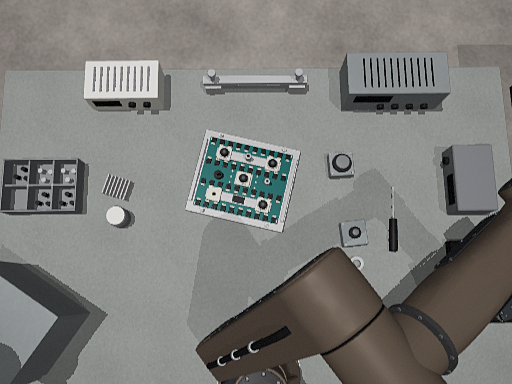

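View pics/wrist0.png

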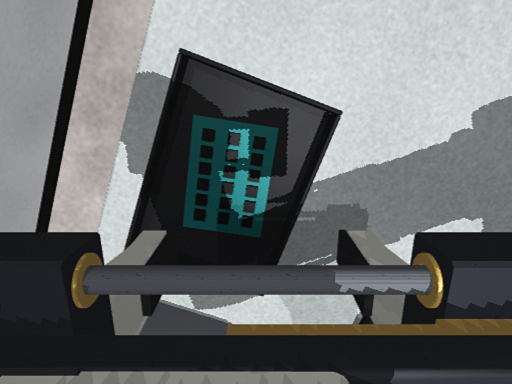

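The bare terminal appears to be at about scene (300,209) and top (213,194). The larger button is at about scene (141,229) and top (342,161). I'll enlarge both views to get finer pixel positions.

```bash
python3 - <<'E'
import cv2,numpy as np
a=cv2.imread('pics/scene0.png');b=cv2.imread('pics/top0.png')
def z(im,x,y,w,h,k): return cv2.resize(im[y:y+h,x:x+w],None,fx=k,fy=k,interpolation=cv2.INTER_CUBIC)
cv2.imwrite('pics/sz.png',np.vstack([z(a,190,170,150,120,5)]))
cv2.imwrite('pics/tz.png',z(b,180,120,130,120,5))
cv2.imwrite('pics/bz.png',np.hstack([z(a,110,130,80,130,5)[:600],z(b,310,140,70,120,5)[:600,:]] if 0 else [z(a,115,140,70,115,5),z(b,310,140,70,115,5)]))
E
```

```text
(no output)
```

View pics/sz.png

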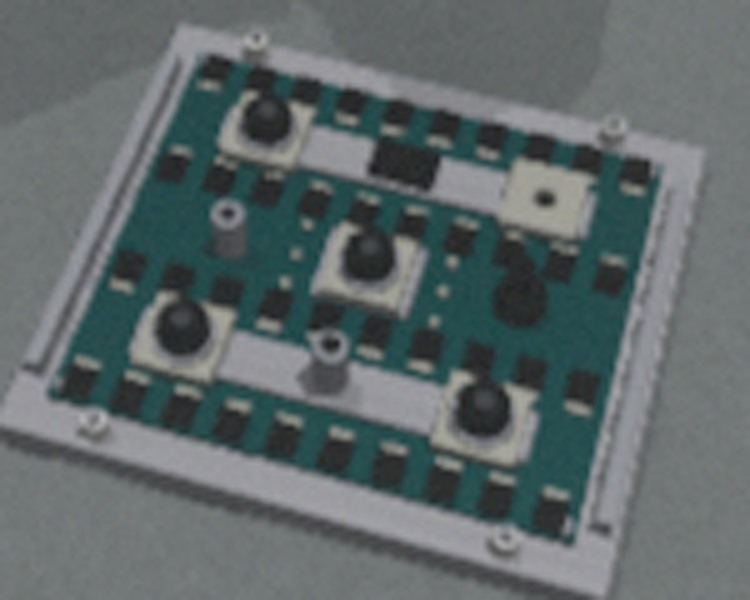

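View pics/tz.png

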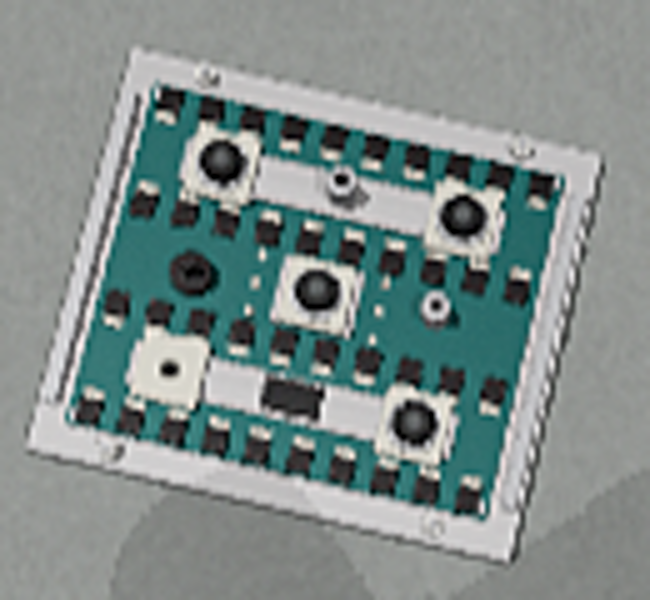

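View pics/bz.png

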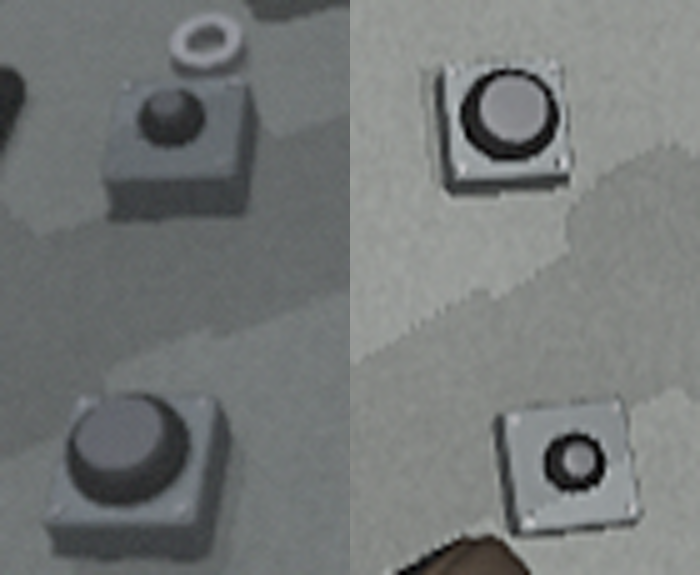

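Only one pad has a bare hole: scene (298.6,209.2), top (213.6,193.4). The larger button is at scene (138.6,226.8), top (342.4,161.8), and the smaller one stands nearer the robot. Next I'll triangulate all three.

```bash
cat > h.py <<'E'
import numpy as np,cv2
from scipy.spatial.transform import Rotation as R
from plant import bot
np.set_printoptions(precision=2,suppress=True)
def ray(n,u,v,st=None):
    c=bot.get_calibration(n)
    d=np.array([(u-c['cx'])/c['fx'],-(v-c['cy'])/c['fy'],-1])
    if n=='wrist':
        T=np.eye(4);T[:3,:3]=R.from_quat(st['eef_rot']).as_matrix();T[:3,3]=st['tcp_pos'];M=T@c['T_tool_cam']
    else: M=np.linalg.inv(c['view'])
    d=M[:3,:3]@d
    return M[:3,3],d/np.linalg.norm(d)
def tri(rs):
    A=sum(np.eye(3)-np.outer(d,d) for o,d in rs);b=sum((np.eye(3)-np.outer(d,d))@o for o,d in rs)
    p=np.linalg.solve(A,b)
    return p,[np.linalg.norm((np.eye(3)-np.outer(d,d))@(p-o)) for o,d in rs]
def proj(n,p):
    c=bot.get_calibration(n);q=c['view']@np.r_[p,1]
    return c['cx']-c['fx']*q[0]/q[2],c['cy']+c['fy']*q[1]/q[2]
def plane(r,z):
    o,d=r;return o+d*(z-o[2])/d[2]
E
python3 - <<'E'
from h import *
for nm,a,b,z in [('hole',(298.6,209.2),(213.6,193.4),33),('large',(138.6,226.8),(342.4,161.8),50),('small',(148.1,161),(355.6,231.6),50),('postTop',(255.6,239),(248.1,156),63)]:
    r=[ray('scene',*a),ray('top',*b)];p,e=tri(r);print(nm,p,e,plane(r[0],z),plane(r[1],z))
# board corners on z=20
for c in [(133,50),(605,155),(515,562),(28,450)]: print(plane(ray('top',180+c[0]/5-.4,120+c[1]/5-.4),20))
E
```

```text
hole [530.33 127.27  32.73] [np.float64(1.4555332156253504), np.float64(1.4555332156253384)] [530.46 128.71  33.  ] [530.21 125.79  33.  ]
large [ 616.49 -261.06   56.97] [np.float64(0.9072474052909622), np.float64(0.9072474052908501)] [ 612.37 -262.96   50.  ] [ 618.62 -263.31   50.  ]
small [ 405.52 -289.09   55.46] [np.float64(1.7356246682257805), np.float64(1.7356246682257692)] [ 400.81 -289.69   50.  ] [ 406.59 -291.99   50.  ]
postTop [637.42  22.2   59.8 ] [np.float64(1.4725538495017452), np.float64(1.4725538495017534)] [639.12  23.78  63.  ] [636.6   20.71  63.  ]
[735.07 149.89  20.  ]
[ 663.93 -141.35   20.  ]
[412.23 -79.28  20.  ]
[484.35 212.    20.  ]
```

Heights check out: the hole is at 32.7 mm against 33 expected, and the button top is at about 57 mm. I'll close the fingers, move above the hole and look through the wrist camera.

```bash
python3 - <<'E'
from h import *
bot.move_gripper(0,10)
q=[0,1,0,0]
bot.move_ptp([530,127,170],q)
s=bot.read_state();print(s['t'],s['tcp_pos'],s['eef_rot'],s['width'],s['joint_pos'])
cv2.imwrite('pics/w1.png',bot.camera('wrist')[:,:,::-1])
import json;json.dump({k:np.array(s[k]).tolist() for k in('tcp_pos','eef_rot')},open('w1.json','w'))
E
```

```text
4.45 [530.18 126.48 170.  ] [ 0.  1. -0.  0.] 0.4228666116595976 [ 0.59  0.19 -0.36  0.   -1.02 -2.17]
```

View pics/w1.png

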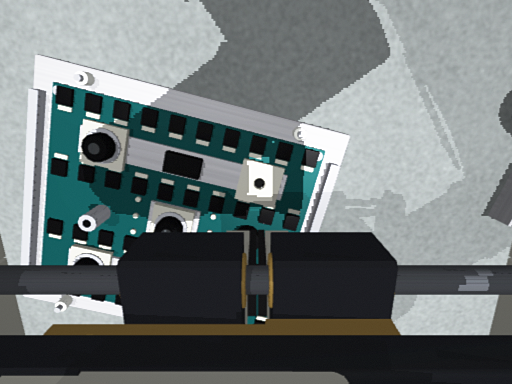

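The wrist picture shows the bare hole at about (260,183), just ahead of the closed fingers. Adding its ray to the estimate.

```bash
python3 - <<'E'
from h import *
import json
s=json.load(open('w1.json'))
im=cv2.imread('pics/w1.png',0)[174:193,250:270]
ys,xs=np.where(im<60);u,v=250+xs.mean(),174+ys.mean();print(len(xs),u,v)
r=ray('wrist',u,v,s);print(plane(r,33))
print(tri([ray('scene',298.6,209.2),ray('top',213.6,193.4),r]))
E
```

```text
64 258.890625 182.734375
[530.89 129.05  33.  ]
(array([530.55, 127.86,  32.93]), [np.float64(0.8563125327749774), np.float64(2.0732967857246796), np.float64(1.247193082118292)])
```

The wrist ray agrees, giving (530.5, 128, 33). I'll go down to z = 63, hold, lift, then look at the button from the wrist camera.

```bash
python3 - <<'E'
from h import *
import json
bot.line_to([530.5,128,63],velocity=80)
s=bot.read_state();print(s['t'],s['tcp_pos'],s['contact_force'])
bot.pause(2.6)
s=bot.read_state();print(s['t'],s['tcp_pos'],s['contact_force'])
cv2.imwrite('pics/scene2.png',cv2.resize(bot.camera('scene')[150:300,180:360,::-1],None,fx=4,fy=4))
bot.line_to([530.5,128,180],velocity=120)
bot.move_ptp([600,-262,170],[0,1,0,0])
s=bot.read_state();print(s['t'],s['tcp_pos'],s['joint_pos'])
cv2.imwrite('pics/w2.png',bot.camera('wrist')[:,:,::-1])
json.dump({k:np.array(s[k]).tolist() for k in('tcp_pos','eef_rot')},open('w2.json','w'))
E
```

```text
5.9917 [530.83 128.19  63.52] [ 0.09 -0.18 -0.12]
8.5917 [530.49 128.    62.99] [-0.31  0.34 -0.61]
11.2417 [ 600.27 -261.01  170.05] [-0.11  0.36 -0.11 -0.   -1.09 -1.46]
```

View pics/scene2.png

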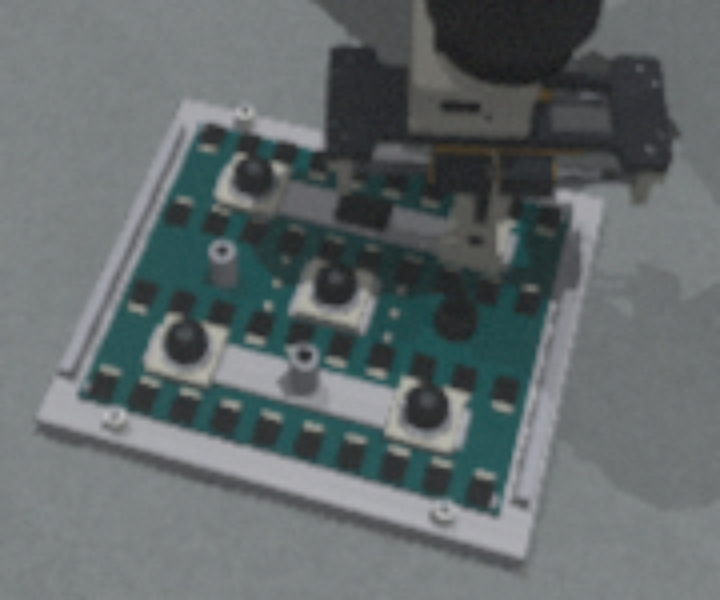

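View pics/w2.png

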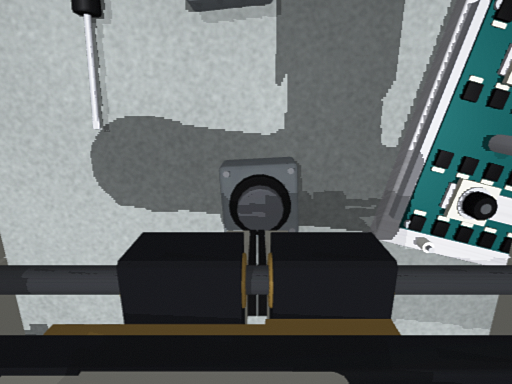

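The scene picture shows the fingertips above the bare pad and nothing disturbed. The wrist picture shows the large grey cap in its black collar, centred at about (260.5,207). Checking that against the earlier estimate, then pressing slowly while watching the force.

```bash
python3 - <<'E'
from h import *
import json
s=json.load(open('w2.json'));r=ray('wrist',260.5,207,s)
for z in(52,57):print(plane(r,z))
p,e=tri([ray('scene',138.6,226.8),ray('top',342.4,161.8),r]);print(p,e)
if np.linalg.norm(p-[616.5,-261,57])>6: raise SystemExit
x,y=p[:2]
bot.line_to([x,y,80],velocity=120)
bot.pause(.3)
s=bot.read_state();f0=s['contact_force'][2];print(s['t'],s['tcp_pos'],f0)
z=62;seen=None
while z>42:
    bot.line_to([x,y,z],velocity=40)
    s=bot.read_state();f=s['contact_force'][2]-f0
    print(round(s['t'],2),z,round(s['tcp_pos'][2],2),round(f,2))
    if f>12: break
    z-=1
bot.pause(.2);s=bot.read_state();print(s['tcp_pos'],s['contact_force'])
E
```

```text
[ 619.17 -257.02   52.  ]
[ 617.46 -257.08   57.  ]
[ 616.78 -259.36   58.9 ] [np.float64(0.6556841278793551), np.float64(2.2613505556606794), np.float64(2.2504076236208697)]
12.5083 [ 616.98 -259.44   80.68] 0.4333846486740037
13.11 62 61.88 2.1
13.36 61 61.09 2.38
13.61 60 60.03 2.95
13.86 59 59.0 3.51
14.11 58 58.01 3.12
14.36 57 57.01 4.12
14.61 56 56.34 5.98
14.86 55 56.24 12.51
[ 616.8  -259.41   56.2 ] [-5.38  3.24 11.83]
```

The force rose from about 2 N to about 4–6 N, then stiffened sharply at z ≈ 56.3. That's a bottom stop after roughly 7 mm of travel. Now lifting and checking.

```bash
python3 - <<'E'
from h import *
bot.line_to([616.8,-259.4,75],velocity=50)
bot.line_to([616.8,-259.4,190],velocity=150)
bot.move_ptp([540,-420,230],[0,1,0,0])
bot.pause(.3)
s=bot.read_state();print(s['t'],s['tcp_pos'],s['contact_force'],s['qvel'])
a=bot.camera('scene');b=bot.camera('top')
z=lambda im,x,y:cv2.resize(im[y:y+150,x:x+100,::-1],None,fx=4,fy=4,interpolation=cv2.INTER_CUBIC)
cv2.imwrite('pics/f.png',np.hstack([z(a,90,130),z(b,300,130)]))
cv2.imwrite('pics/fs.png',a[:,:,::-1])
E
```

```text
17.5833 [ 540.5  -419.16  229.69] [0.26 0.32 1.34] [-0. -0.  0. -0.  0. -0.]
```

View pics/f.png

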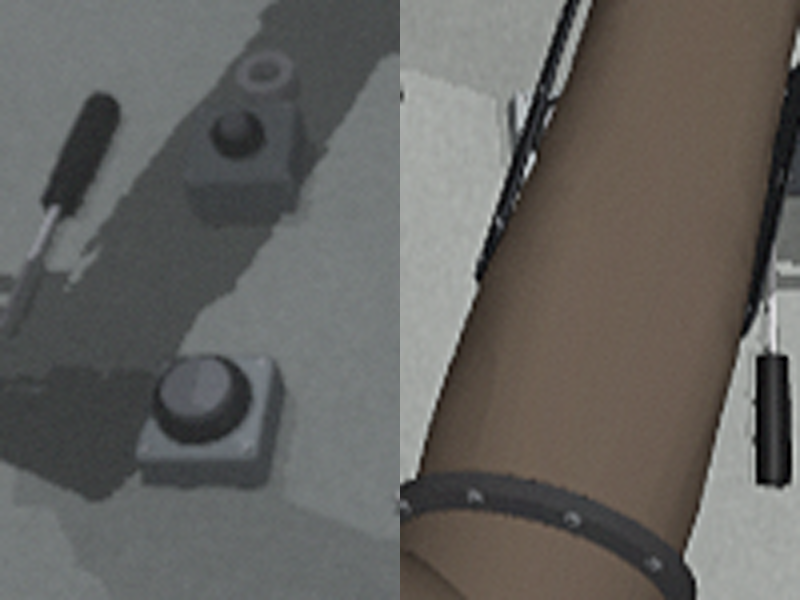

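View pics/fs.png

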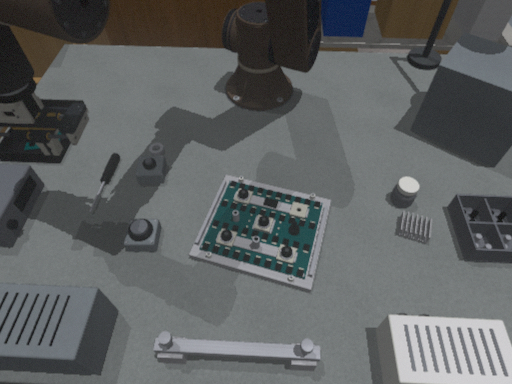

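The button has sprung back and all bystanders are where they were. One disagreement is left: I triangulated the button top at about 57–59 mm, but contact began at about 63 mm. I want to rule out that the stop I felt was the collar, so I'll check using the box geometry in the earlier pictures, which needs no robot motion.

```bash
python3 - <<'E'
from h import *
import json
s=json.load(open('w2.json'))
c=bot.get_calibration('wrist')
T=np.eye(4);T[:3,:3]=R.from_quat(s['eef_rot']).as_matrix();T[:3,3]=s['tcp_pos'];V=np.linalg.inv(T@c['T_tool_cam'])
def pj(n,p):
    cc=bot.get_calibration(n);v=V if n=='wrist' else cc['view'];q=v@np.r_[p,1]
    return np.array([cc['cx']-cc['fx']*q[0]/q[2],cc['cy']+cc['fy']*q[1]/q[2]])
# top image box-top corners (from bz zoom): 
cor=[(443-350,67),(562-350,60),(570-350,178),(451-350,185)]
P=np.array([plane(ray('top',310+(u+.5)/5-.5,140+(v+.5)/5-.5),40) for u,v in cor]);print(P,P.mean(0))
t=np.linspace(0,2*np.pi,60);k=6
outs=[]
for n,f,x0,y0,w,h in[('scene','scene0',115,195,60,65),('top','top0',315,135,60,65),('wrist','w2',210,150,100,100)]:
    im=cv2.imread(f'pics/{f}.png')[y0:y0+h,x0:x0+w];kk=6 if n!='wrist' else 3.9
    im=cv2.resize(im,(int(w*kk),390),interpolation=cv2.INTER_CUBIC)[:, :266 if 0 else None]
    for z,col in((57,(0,0,255)),(63,(0,255,0))):
        ctr=P.mean(0)[:2]
        pts=np.array([(pj(n,[ctr[0]+21*np.cos(a),ctr[1]+21*np.sin(a),z])-[x0,y0]+.5)*kk for a in t]).astype(int)
        cv2.polylines(im,[pts],True,col,1)
    sc=260/im.shape[1];outs.append(cv2.resize(im,(260,int(im.shape[0]*sc)))[:258])
hm=min(o.shape[0] for o in outs)
cv2.imwrite('pics/ov.png',np.hstack([o[:hm] for o in outs]))
E
```

```text
[[ 649.49 -223.19   40.  ]
 [ 653.02 -296.19   40.  ]
 [ 579.05 -297.2    40.  ]
 [ 575.66 -224.88   40.  ]] [ 614.31 -260.37   40.  ]
```

View pics/ov.png

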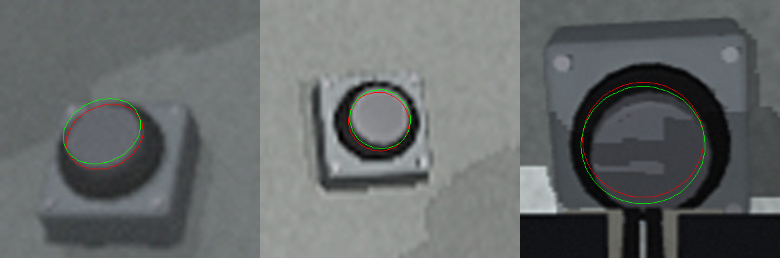

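The 63 mm circle fits the cap (green, top and wrist views). The closed fingertips are about 19 mm wide and landed 2–3 mm off the cap's centre, so they stayed inside its 42 mm and clear of the collar. The stop at 56.2 mm therefore matches the full 7 mm of travel, and 12 N is well above the 5 N needed. Handing in.

```bash
python3 - <<'E'
from plant import bot
print(bot.close_job(), bot.read_state()['t'])
E
```

```text
the job is handed in; nothing more can be done
the job is handed in; nothing more can be done
```

The job is done and handed in, at about 17.7 s of the 42 s allowed.

- **Bare terminal:** I found it at (530.5, 128, 33) mm; the scene, top and wrist views agreed to about 2 mm. The closed fingertips stayed 30 mm above its hole for 2.6 s. The force reading stayed below 1 N, and the approach and retreat were straight up and down.
- **Large button:** I pressed it until it hit its stop at z = 56.2 mm with about 12 N, then released it and moved well clear.
- **Last checks:** the final scene picture shows the button sprung back, and the board, small button and loose parts where they were. The arm hid the buttons in the final top view, so that check rests on the scene camera alone.
- **Disagreement:** triangulation first put the button top at 57–59 mm, but contact came at about 63 mm. Overlaying the cap's outline on the top and wrist pictures fits 63 mm, so the 56.2 mm stop matches the full 7 mm of travel. I had no direct reading of the button's travel.

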